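Set the bread warmer's heat dial to its tab and start it

TASK

On the bread warmer's sloping front panel, turn the large heat dial so that its white pointer line points at the little black tab clipped on the rim of its scale. Then press the round start button at the other end of the panel fully in for a moment and let it come out again. Start it only when the dial is set, and leave the tab, the small knob in the middle and the things standing around as they are.

Things in the scene. Friction and masses are not known exactly. Their poses are not given: they have to be found in the camera images.
- warmer: Fixed steel bread warmer, 360 mm wide (y), 104 mm high. Origin on the table under the middle of its panel; x points away from the operator. The panel rises at 30 degrees from 35 mm high at x = -60 mm to 104 at +60; outward normal (-0.5, 0, 0.866). At x = 0 (69.5 mm high) stand the heat dial (y = +100), small knob (0) and start button (-100). Warming plate at x = 60 to 300 mm.
- dial (a joint): Angle of the large heat dial (rad), 0 to 4.71, growing clockwise seen from outside the panel. At 0 the pointer aims down-slope and left (135 degrees from the up-slope direction, towards the warmer's +y). A stop lies at each end; it stays where it is left. It points at the tab when dial equals rider.
- dial_grip (a point): On the dial's axis at grip height, 34 mm above the panel; z out of the panel, x along the bar to the pointer's end, turning with the dial. Black disc, 60 mm across, with a grip bar 52 mm long, 14 wide, its top 42 mm above the panel, white pointer line on one half. Under it an aluminium scale plate, 112 mm across, 4 thick, 11 ticks over 270 degrees.
- dial_pointer (a point): Tip of the dial's pointer: 30 mm from the axis, 12 mm above the panel; x points outwards along the pointer, z out of the panel.
- rider (a joint): Angle of the black tab on the dial's scale (rad), measured as dial is. Stiff; not to be moved.
- rider_mark (a point): Where the pointer's tip must be: 30 mm from the dial's axis, 12 mm above the panel, in line with the tab; x points outwards to the tab, z out of the panel. The tab is a black block 10 mm wide, 15 mm long, from 39 to 54 mm from the axis, its top 10 mm above the panel.
- start (a joint): Travel of the start button (m): 0 out, 0.006 fully in (about 4 N); it springs back.
- start_top (a point): Centre of the top of the start button, a black round cap of 32 mm diameter; z out of the panel (30 degrees from vertical). Press against z.
- fan_pointer (a point): Pointer of the small knob in the middle of the panel (32 mm disc, 28 mm bar, 23 mm high above the panel): 14 mm from its axis. To be left alone.
- roll: Bread roll on the warming plate, 68 mm across, 40 mm high; origin under it. Bystander.
- shaker: Aluminium shaker standing left of the warmer, 48 mm across, 88 mm high; origin under it. Bystander.
- spatula: Spatula lying on the table in front of the panel, about parallel to it; origin on the table under its shaft. Bystander.
- mug: White mug, 80 mm across, 90 mm high, handle at its +y; origin under it. Bystander.
- jar: Glass jar with metal cap, 70 mm across, 110 mm high; origin under it. Bystander.
- carton: Cardboard carton 70 x 110 x 50 mm right of the warmer; origin under it. Bystander.

How it is judged:
On the way, in this order (a step that is already met when the one before it is completed fails the run):
1. the heat dial points at the tab (distance between dial_pointer and rider_mark below 0.004 m and velocity of joint dial between -0.05 and 0.05 rad/s), for 0.3 s.
2. the start button is pressed fully in with the dial set (distance between dial_pointer and rider_mark below 0.004 m and value of joint start above 0.0048 m), for 0.1 s.
At the end, for the whole second after the job is handed in: The dial's pointer tip is within 4 mm (7.5 degrees, 0.13 rad) of the mark at the tab; the start button, pressed more than 4.8 of its 6 mm after that, is out again (under 1.5 mm in); the tab has moved under 4 mm at the mark and the small knob under 5 mm at its pointer (distance between dial_pointer and rider_mark below 0.004 m and value of joint start below 0.0015 m and distance of rider_mark from where it was at the start of the episode below 0.004 m and distance of fan_pointer from where it was at the start of the episode below 0.005 m); the robot touches nothing.
It fails at once if the start button is pressed (over 3 mm) while the dial is more than 0.2 rad off the tab (value of joint start above 0.003 m and distance between dial_pointer and rider_mark above 0.006 m).
It fails at once if the tab is shifted by 4 mm or more (distance of rider_mark from where it was at the start of the episode above 0.004 m).
It fails at once if the small knob is turned by 5 mm or more at its pointer (distance of fan_pointer from where it was at the start of the episode above 0.005 m).
It fails at once if a thing standing around is shifted by more than 30 mm (distance of any of roll, shaker, spatula, mug, jar, carton from where it was at the start of the episode above 0.03 m).
It also fails if it takes over 61 s, if anything falls off the work surface, if the arm or the gripper's body presses on something with over 40 N, if the wrist force passes 120 N, or if a joint passes its speed limit or range.

ROBOT

A 7-joint arm with a two-finger parallel gripper is mounted at the origin on the work surface. World frame = base frame: x ahead of the robot, y to its left, z up, the work surface at z = 0. Lengths are in m, angles in rad, forces in N, time in s.
With the tool pointing down it reaches from about 0.4 to 0.9 m from the base axis. Payload 5.5 kg.
Tool frame: the origin (TCP) lies between the finger pads; the fingertips stand 25 mm ahead of it and the grasp point (between the pads) lies 6 mm ahead of it; z points along the fingers, y is the line along which they close (so a half turn about z gives the same grasp; the last joint's range is limited). The gripper opens to 92 mm and grips with 3 to 60 N. Pads are 19 mm wide; open, the fingers measure 130 mm over their backs; the gripper's body (75 mm by 190 mm) begins 47 mm behind the grasp point.
Start: joints at [-0.929, 0.501, -0.427, 1.55, 0.221, 1.138, -0.21], TCP at [0.24, 0.604, 0.252] pointing down, gripper open.
Joint ranges: [-2.88, 2.88], [-0.31, 2.03], [-1.54, 1.56], [0.2, 2.42], [-1.41, 4.55], [0.19, 2.02], [-2.57, 2.57]. Speed limits (rad/s): [2.57, 2.57, 3.14, 3.14, 3.14, 3.14, 3.14].

INTERFACE

Orientations are given as a rotation vector (axis times angle).
In Python, from station import observe, read_camera, calibration, finish_job gives the robot as it stands.
- The arm moves only by the tool carry_out, never from a script. Its argument "series" is a list of rows, each an object with "gripper": the opening, from -1 (shut) to 1 (fully open); "travel": the shift along the world's x, y, z in mm, a list of three; "roll": the turn about the world's z in degrees. A call has 1 to 12 rows; each row shifts and turns the commanded pose from where the row before left it; what a row does not reach is not made up. A row lasts 1/8 s, in which the tool goes at most 62.5 mm and 10.7 degrees, less where a joint would pass 70% of its speed; a pose out of reach is approached as far as the arm can. A call with a gripper value outside its range is refused whole. The fingers move at their own pace and stop on an object; "grip_force" is the grip in N (left out, the last holds). Time passes only in rows, so rows that do not move let the fingers close. It gives the time, the measured TCP pose, the force, the opening and the grip force at its end, in the units of the state.
- observe(): the state, without advancing time (a new reading comes with each control period).
- read_camera(name): name is "scene" or "side" or "wrist"; returns the picture (480x640x3 uint8, blue, green, red); there is no depth.
- calibration(name): a dict with "intrinsics" (3x3 intrinsics, pixels), "k1" (the pictures are not rectified: a ray, as slopes to the right and down, at radius r is drawn at 1 + k1 r^2 times it, then the intrinsics apply), "R" (3x3) and "t" (3): a world point X has camera coordinates R X + t; the wrist camera has in their place "tool_from_camera" (4x4, takes a point from camera to tool coordinates, whose origin is the TCP and whose axes are the flange's). Camera axes: x right, y down, z forward; pixel columns grow to the right and rows downward; lengths in m; the calibration is good to about 2 mm. A picture is of the moment at which its call begins: read the wrist's pose just before it. calibration takes no time and is no camera call.
- finish_job(): hands the job in; it is judged then, once.
The state is a dict: "t": time; "qpos": joint angles; "joint_vel": joint speeds; "joint_efforts": joint torques, N m; "ee_pos": TCP position; "tcp_rot": TCP orientation; "wrist_force": force on the tool from outside, world axes, zero at the start; "ft_torque": the same for the moment, N m; "finger_gap": finger opening in m; "gripper_force": force on a finger pad.
Only numpy, scipy, OpenCV 4.12 (cv2) and the standard library are available. Lean on these libraries where they do the work, as an engineer would, in place of code of your own. Each camera call takes 0.05 s, during which the arm holds its last target. There are 200 camera calls.

## Working session

There is one attempt and no reset: what is moved stays moved. The work goes in short steps, Python scripts to look and compute and a tool call to move; the robot and the scene stay as the last step left them, time stands still between calls to the robot, and variables do not carry over. Pictures are saved under pics/ and viewed, at most 13 in all, crops included, and the job is handed in when it is done.

Besides the shell and the picture viewer there is one more tool, called in YAML: its name, and indented under it one key for each argument. carry_out: Moves the arm, as the interface text tells. Its arguments: {"type":"object","properties":{"series":{"type":"array","items":{"type":"object","properties":{"gripper":{"type":"number"},"travel":{"type":"array","items":{"type":"number"}},"roll":{"type":"number"}}}},"grip_force":{"type":"number"}},"required":["series"]}

```bash
mkdir -p pics; ls
python3 - <<'E'
from station import *
import cv2
s=observe();print(s['t'],s['ee_pos'],s['tcp_rot'])
for n in("scene","side","wrist"):
    cv2.imwrite(f"pics/{n}0.png",read_camera(n)); c=calibration(n);print(n,c)
E
```

```text
pics
0.0 [0.24017886 0.60327177 0.25066541] [-5.91315542e-01 -3.08500419e+00  3.04724321e-03]
scene {'intrinsics': array([[487.57630816,   0.        , 320.99541666],
       [  0.        , 487.57630816, 235.01202681],
       [  0.        ,   0.        ,   1.        ]]), 'k1': -0.0542489205358694, 'R': array([[-0.66616297,  0.7457666 , -0.00768582],
       [ 0.5607265 ,  0.49402617, -0.66447267],
       [-0.49174453, -0.44695673, -0.74727304]]), 't': array([ 0.37312645, -0.23862816,  1.68426341])}
side {'intrinsics': array([[575.84814402,   0.        , 327.56462172],
       [  0.        , 575.84814402, 244.9504934 ],
       [  0.        ,   0.        ,   1.        ]]), 'k1': 0.03239133617763316, 'R': array([[ 0.69103941, -0.72280357,  0.00442041],
       [-0.41471231, -0.40148146, -0.81659436],
       [ 0.59201203,  0.56246568, -0.57719504]]), 't': array([-0.38813261,  0.30872833,  1.06334714])}
wrist {'intrinsics': array([[346.95478187,   0.        , 321.01515563],
       [  0.        , 346.95478187, 244.03160981],
       [  0.        ,   0.        ,   1.        ]]), 'k1': -0.03564446288154314, 'tool_from_camera': array([[-1.04088683e-04, -9.51818910e-01, -3.06660644e-01,
         8.30134725e-02],
       [ 9.99999889e-01, -2.39845943e-04,  4.05011974e-04,
        -9.14895590e-04],
       [-4.59049367e-04, -3.06660568e-01,  9.51818830e-01,
        -1.32093336e-01],
       [ 0.00000000e+00,  0.00000000e+00,  0.00000000e+00,
         1.00000000e+00]])}
```

View pics/scene0.png

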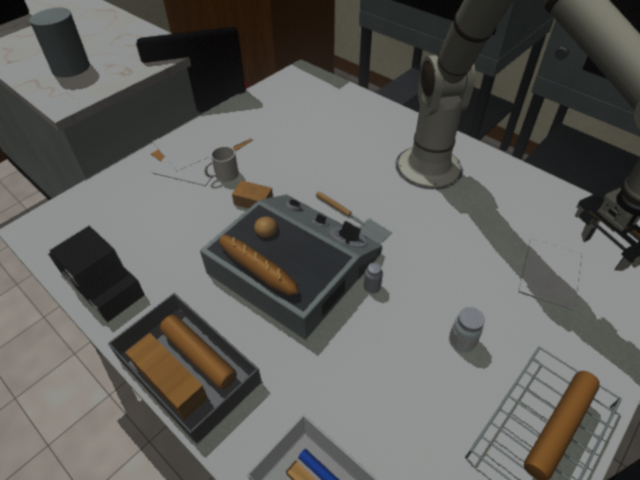

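View pics/side0.png

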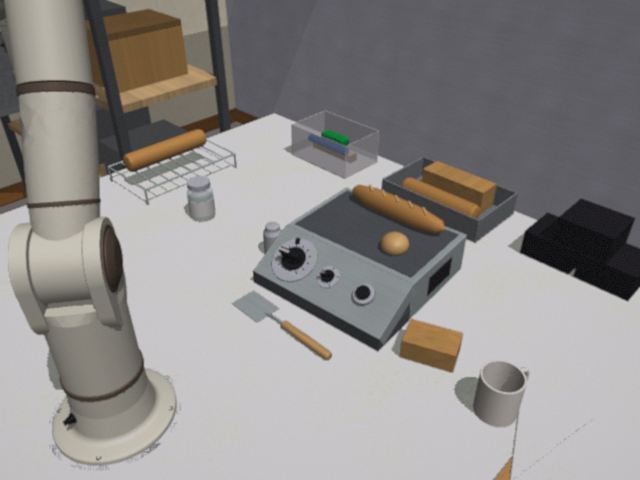

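The side view shows the panel: dial near (293,259), small knob (328,276), start button (363,293). I'll enlarge it.

Run:
```python
import cv2
a=cv2.imread("pics/side0.png")
cv2.imwrite("pics/c1.png",cv2.resize(a[220:345,245:405],None,fx=5,fy=4.8,interpolation=cv2.INTER_CUBIC)[:600,:800])
```

```text
(no output)
```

View pics/c1.png

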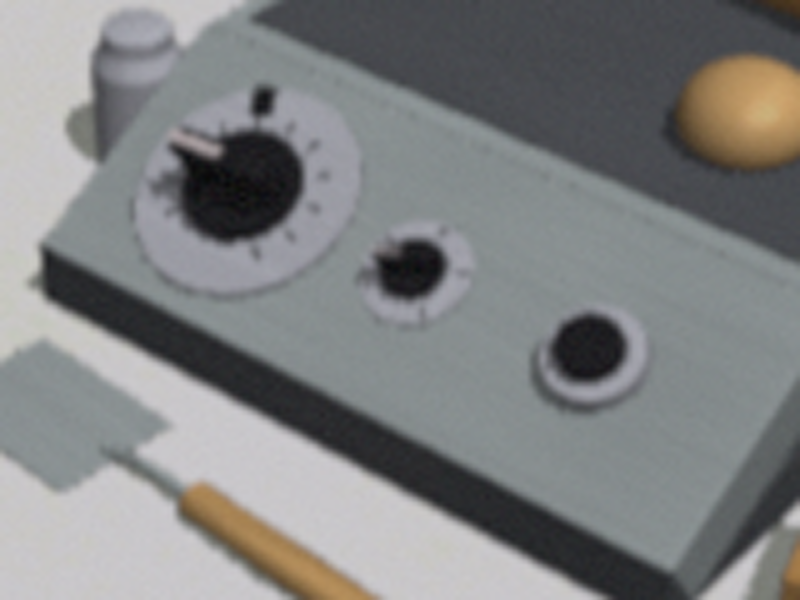

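```bash
cat > h.py <<'E'
import numpy as np,cv2
from scipy.optimize import least_squares
from scipy.spatial.transform import Rotation as Ro
from station import *
def proj(X,c,s=None):
    X=np.atleast_2d(X)
    if 'R' in c: P=X@c['R'].T+c['t']
    else:
        T=np.eye(4);T[:3,:3]=Ro.from_rotvec(s['tcp_rot']).as_matrix();T[:3,3]=s['ee_pos']
        M=np.linalg.inv(T@c['tool_from_camera']);P=X@M[:3,:3].T+M[:3,3]
    q=P[:,:2]/P[:,2:];q=q*(1+c['k1']*(q**2).sum(1,keepdims=True))
    K=c['intrinsics'];return q*[K[0,0],K[1,1]]+K[:2,2]
n=np.array([-.5,0,.866]);up=np.array([.866,0,.5]);L=np.array([0,1.,0])
def pan(y,h,a=0,r=0): # a clockwise seen from outside from up-slope
    return np.array([0,y,.0695])+h*n+r*(np.cos(a)*up-np.sin(a)*L)
def world(p,X): 
    c,s=np.cos(p[2]),np.sin(p[2]);R=np.array([[c,-s,0],[s,c,0],[0,0,1]])
    return np.atleast_2d(X)@R.T+[p[0],p[1],0]
def dial2a(d): return d-np.radians(135)
E
python3 - <<'E'
from h import *
c=calibration('side')
crop=lambda x,y:(245+(x+.5)/5-.5,220+(y+.5)/4.8-.5)
obj=np.array([[-.06,.18,.035],[-.06,-.18,.035],pan(.1,.004),])
img=np.array([crop(45,248),crop(688,573),crop(247,191)])
f=lambda p:(proj(world(p,obj),c)-img).ravel()
r=least_squares(f,[.5,.0,0.]);p=r.x;print(p,np.degrees(p[2]),r.fun)
np.save('p.npy',p)
print(proj(world(p,[pan(0,.002),pan(-.1,.01)]),c),crop(418,272),crop(592,350))
tab=np.array(crop(263,98));end=np.array(crop(170,132))
g=lambda q:(proj(world(p,pan(.1,.01,q[0],q[1])),c)-tab).ravel()
q=least_squares(g,[0,.046]).x;print('tab dial',q[0]+np.radians(135),q[1])
g=lambda q:(proj(world(p,pan(.1,.042,q[0],q[1])),c)-end).ravel()
q=least_squares(g,[0,.026]).x;print('ptr dial',q[0]+np.radians(135),q[1])
print('dial grip',world(p,pan(.1,.034)),'start',world(p,pan(-.1,.015)), 'n',world([0,0,p[2]],n))
E
```

```text
[ 0.49947431 -0.0656563   0.10567001] 6.054445705118704 [-0.3871013   0.3765851  -0.36557069 -0.37804037  0.79503191  0.17708474]
[[329.44675224 276.54330027]
 [365.65434564 292.92855817]] (328.2, 276.2708333333333) (363.0, 292.52083333333337)
tab dial 1.905347902847562 0.04831808789103129
ptr dial 3.9139692164360045 -0.030688905954516947
dial grip [[0.47202179 0.03199287 0.098944  ]] start [[ 0.50256349 -0.16588956  0.08249   ]] n [[-0.49721106 -0.05273673  0.866     ]]
```

The pointer is at dial ≈0.77 and the tab at ≈1.905, and the panel fit agrees to within about 3 px. Next I'll move above the dial to refine with the wrist camera.

carry_out:
  series:
    - {"gripper": 1,"travel": [19.3,-47.6,0],"roll": -5.1}
    - {"gripper": 1,"travel": [19.3,-47.6,0],"roll": -5.1}
    - {"gripper": 1,"travel": [19.3,-47.6,0],"roll": -5.1}
    - {"gripper": 1,"travel": [19.3,-47.6,0],"roll": -5.1}
    - {"gripper": 1,"travel": [19.3,-47.6,0],"roll": -5.1}
    - {"gripper": 1,"travel": [19.3,-47.6,0],"roll": -5.1}
    - {"gripper": 1,"travel": [19.3,-47.6,0],"roll": -5.1}
    - {"gripper": 1,"travel": [19.3,-47.6,0],"roll": -5.1}
    - {"gripper": 1,"travel": [19.3,-47.6,0],"roll": -5.1}
    - {"gripper": 1,"travel": [19.3,-47.6,0],"roll": -5.1}
    - {"gripper": 1,"travel": [19.3,-47.6,0],"roll": -5.1}
    - {"gripper": 1,"travel": [19.3,-47.6,0],"roll": -5.1}

```text
t: 1.65
ee_pos: [0.4722, 0.0312, 0.2518]
tcp_rot: [2.083, 2.352, 0.001]
wrist_force: [0.2, 0.3, 0.5]
finger_gap: 0.0915
gripper_force: 0.0
```

carry_out:
  series:
    - {"gripper": 0.2,"travel": [0,0,0],"roll": 0}
    - {"gripper": 0.2,"travel": [0,0,0],"roll": 0}

```text
t: 1.9
ee_pos: [0.4715, 0.0333, 0.2515]
tcp_rot: [-2.079, -2.354, 0.0]
wrist_force: [-0.1, 0.4, -0.7]
finger_gap: 0.0766
gripper_force: 0.0
```

Run:
```python
from h import *
s=observe();print(s['t'],s['ee_pos'],s['tcp_rot'],s['finger_gap'],s['wrist_force'])
a=read_camera('wrist');np.save('s1.npy',s,allow_pickle=True);cv2.imwrite('pics/w1.png',a)
p=np.load('p.npy');c=calibration('wrist')
print(proj(world(p,[pan(.1,.004),pan(0,.002),pan(-.1,.012),pan(.1,.01,dial2a(1.905),.046),pan(.1,.042,dial2a(.772),.026)]),c,s).round(1))
```

```text
1.9 [0.47152446 0.03325756 0.25146779] [-2.07851025e+00 -2.35447191e+00  2.66126827e-04] 0.07657085534266353 [-0.10836109  0.44260301 -0.70424873]
[[337.6 227.8]
 [335.3 322.1]
 [328.1 406.5]
 [378.9 213.5]
 [316.8 207.1]]
```

View pics/w1.png

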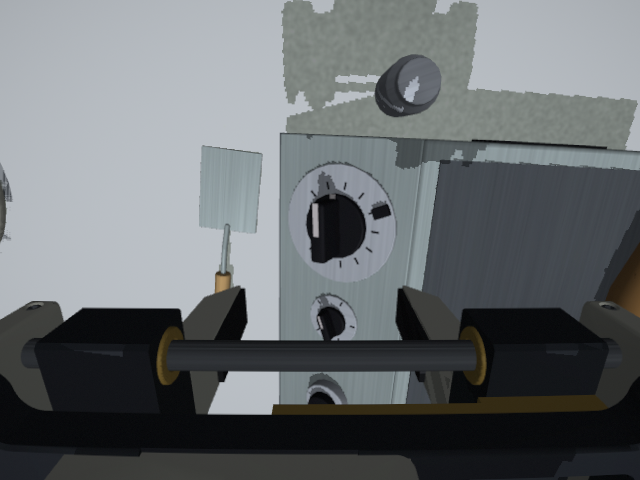

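The wrist view shows the scale plate centred near (343,222), the tab at (381,212), the bar with its white line at the left around (316,205)-(316,237), and the panel's left corners at (280,133) and (423,137). I'll refit with both views.

Run:
```python
from h import *
s=np.load('s1.npy',allow_pickle=True).item();c=calibration('side');w=calibration('wrist')
crop=lambda x,y:(245+(x+.5)/5-.5,220+(y+.5)/4.8-.5)
o1=np.array([[-.06,.18,.035],[-.06,-.18,.035],pan(.1,.004),pan(0,.003),pan(-.1,.012)])
i1=np.array([crop(45,248),crop(688,573),crop(247,191),crop(418,272),crop(590,348)])
o2=np.array([pan(.1,.004),pan(0,.003),[-.06,.18,.035],[.06,.18,.104]])
i2=np.array([(342.5,222.5),(333,318),(280,133),(423,137)])
f=lambda p:np.r_[(proj(world(p,o1),c)-i1).ravel(),(proj(world(p,o2),w,s)-i2).ravel()]
r=least_squares(f,[.5,-.06,.1],loss='soft_l1');p=r.x;print(p,r.fun.reshape(-1,2).round(1) if 0 else f(p).reshape(-1,2).round(1))
np.save('p.npy',p)
def solve(cam,ss,px,h):
    q=least_squares(lambda q:(proj(world(p,pan(.1,h,q[0],q[1])),cam,ss)-px).ravel(),[-.5,.03]).x;return q[0]+np.radians(135),q[1]
print('tab',solve(w,s,(381,211.5),.01),solve(c,None,crop(263,98),.01))
print('ptr',solve(w,s,(316,204),.042),solve(w,s,(316,237),.042),solve(c,None,crop(175,135),.042))
print('bar ends pred',proj(world(p,[pan(.1,.042,dial2a(.77),.026),pan(.1,.042,dial2a(.77),-.026)]),w,s))
print('topc',world(p,pan(.1,.042)),'start',world(p,pan(-.1,.015)),'tooly',np.degrees(Ro.from_rotvec(s['tcp_rot']).as_matrix()[:,1]))
a=cv2.imread('pics/w1.png');cv2.imwrite('pics/w1c.png',cv2.resize(a[150:350,270:430],None,fx=3.7,fy=3,interpolation=cv2.INTER_CUBIC))
```

```text
[ 0.49846409 -0.06256661  0.09649729] [[-1.3 -0.4]
 [-2.5 -0.5]
 [-0.2 -0.4]
 [-0.2 -0.3]
 [ 1.1  0.2]
 [-4.5  2. ]
 [ 1.2  1.7]
 [-0.7 -0.7]
 [ 1.2 -0.2]]
tab (np.float64(1.9354565867523725), np.float64(0.046717133537716414)) (np.float64(1.9552604122254786), np.float64(0.04692375207635444))
ptr (np.float64(0.7168593915195891), np.float64(0.02504722757505574)) (np.float64(1.1031056151414753), np.float64(-0.003059019677094591)) (np.float64(0.7420087523122945), np.float64(0.024227289270339854))
bar ends pred [[317.42194526 202.9702269 ]
 [316.73236961 263.12955843]]
topc [[0.46792703 0.03494486 0.105872  ]] start [[ 0.50063375 -0.16282399  0.08249   ]] tooly [ 5.68533996e+01  7.10601733e+00 -4.26585182e-02]
```

View pics/w1c.png

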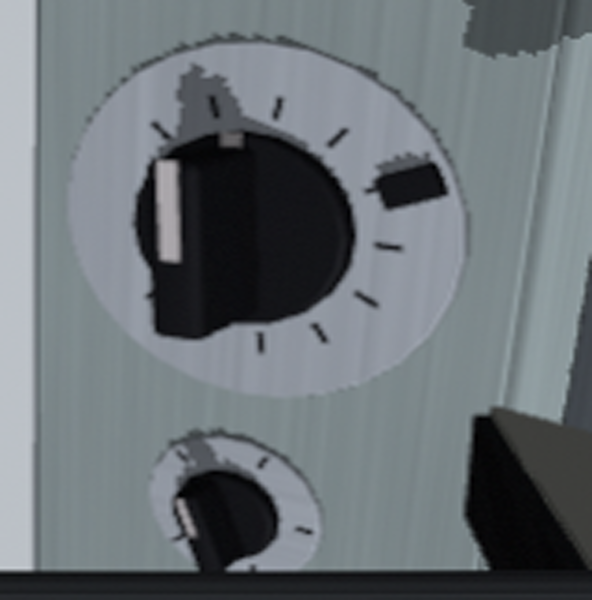

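Pointer is at about 0.75 and tab at about 1.94. I'll straddle the bar shallowly, since the panel rises behind it, and close gently.

carry_out:
  series:
    - {"gripper": -0.3,"travel": [0,1.5,-30],"roll": 0}
    - {"gripper": -0.3,"travel": [0,0,-30],"roll": 0}
    - {"gripper": -0.3,"travel": [0,0,-20],"roll": 0}
    - {"gripper": -0.3,"travel": [0,0,0],"roll": 0}
    - {"gripper": -0.3,"travel": [0,0,-25],"roll": 0}
    - {"gripper": -0.3,"travel": [0,0,-24],"roll": 0}
    - {"gripper": -0.3,"travel": [0,0,0],"roll": 0}
  grip_force: 8

```text
t: 2.82
ee_pos: [0.471, 0.035, 0.1224]
tcp_rot: [-2.077, -2.355, 0.002]
wrist_force: [-0.3, -0.1, -0.0]
finger_gap: 0.0322
gripper_force: 0.0
```

carry_out:
  series:
    - {"gripper": -0.6,"travel": [0,0,0],"roll": 0}
    - {"gripper": -0.6,"travel": [0,0,0],"roll": 0}
    - {"gripper": -0.6,"travel": [0,0,0],"roll": 0}

```text
t: 3.2
ee_pos: [0.4707, 0.0343, 0.1231]
tcp_rot: [-2.078, -2.354, 0.002]
wrist_force: [-5.5, -0.4, 3.5]
finger_gap: 0.0185
gripper_force: 2.6
```

Run:
```python
from h import *
s=observe();print(s['t'],s['ee_pos'],s['finger_gap'],s['gripper_force'],s['wrist_force'])
a=read_camera('side')[205:295,245:365];b=read_camera('wrist')[100:400,200:500]
b=cv2.resize(b,(450,450));a=cv2.resize(a,(350,262));o=np.zeros((450,800,3),np.uint8);o[:,:450]=b;o[:262,450:]=a
cv2.imwrite('pics/w2.png',o)
```

```text
3.2 [0.47073118 0.0342647  0.12314023] 0.01853331498212116 2.6258966810041784 [-5.47592932 -0.37449689  3.53523296]
```

View pics/w2.png

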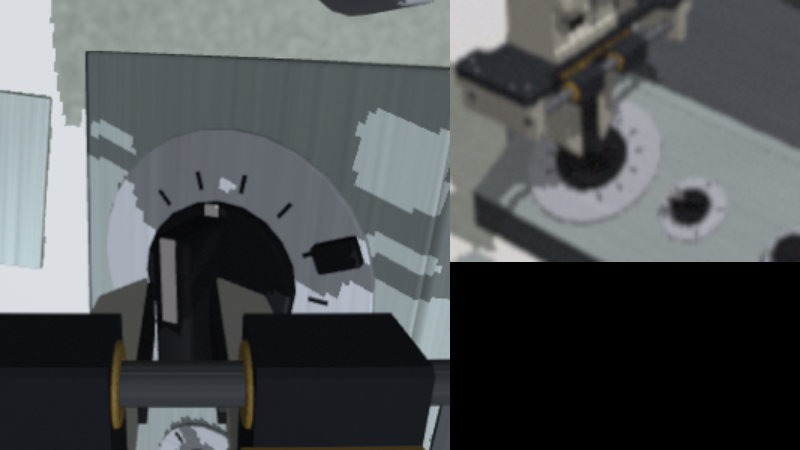

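The fingers hold the bar (pointer line left of centre), with a gap of 18.5 mm as predicted. Now rotating.

carry_out:
  series:
    - {"gripper": -0.7,"travel": [-0.2,-0.1,0],"roll": -5}
    - {"gripper": -0.7,"travel": [-0.2,-0.1,0],"roll": -5}
    - {"gripper": -0.7,"travel": [-0.2,-0.1,0],"roll": -5}
    - {"gripper": -0.7,"travel": [-0.2,-0.1,0],"roll": -5}
    - {"gripper": -0.7,"travel": [-0.2,-0.1,0],"roll": -5}
    - {"gripper": -0.7,"travel": [-0.2,-0.1,0],"roll": -5}

```text
t: 4.05
ee_pos: [0.4694, 0.0339, 0.1232]
tcp_rot: [-2.619, -1.732, 0.003]
wrist_force: [-6.6, 0.2, 6.2]
finger_gap: 0.0168
gripper_force: 8.0
```

carry_out:
  series:
    - {"gripper": -0.75,"travel": [-0.2,-0.1,0],"roll": -5}
    - {"gripper": -0.75,"travel": [-0.2,-0.1,0],"roll": -5}
    - {"gripper": -0.75,"travel": [-0.2,-0.1,0],"roll": -5}
    - {"gripper": -0.75,"travel": [-0.2,-0.1,0],"roll": -5}
    - {"gripper": -0.75,"travel": [-0.2,-0.1,0],"roll": -5}
    - {"gripper": -0.75,"travel": [-0.2,-0.1,0],"roll": -5}
    - {"gripper": -0.8,"travel": [0,0,0],"roll": -3}
    - {"gripper": -0.8,"travel": [0,0,0],"roll": 0}

```text
t: 5.05
ee_pos: [0.4682, 0.0345, 0.1232]
tcp_rot: [-3.001, -0.921, 0.003]
wrist_force: [-5.8, 2.8, 6.1]
finger_gap: 0.0158
gripper_force: 8.0
```

Run:
```python
from h import *
s=observe();p=np.load('p.npy');R=Ro.from_rotvec(s['tcp_rot']).as_matrix()
yaw=np.degrees(np.arctan2(R[1,1],R[0,1]))
print(s['t'],s['ee_pos'],s['finger_gap'],s['gripper_force'],s['wrist_force'],yaw)
b=np.radians(yaw+90)-p[2];a=np.arctan2(-.866*np.sin(b),np.cos(b));print('dial',a%np.pi,(a+np.radians(135)))
w=read_camera('wrist');np.save('s2.npy',s,allow_pickle=True);cv2.imwrite('pics/w3f.png',w)
cv2.imwrite('pics/w3.png',w[80:400,150:550])
```

```text
5.05 [0.46824023 0.03445329 0.12323975] 0.015776907081961656 7.95966577407853 [-5.75121939  2.78247833  6.06235826] -55.86094797752391
dial 2.7003022836590733 1.914904120261625
```

View pics/w3.png

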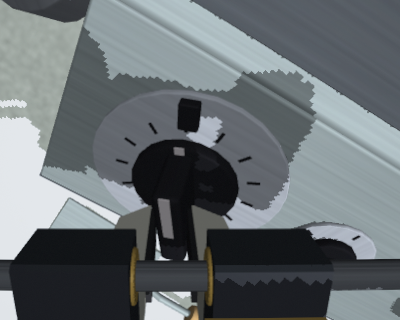

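The white tip mark, at full-image (330,232), nearly lines up with the tab at (339,195). I'll open, lift and measure with a clear view.

carry_out:
  series:
    - {"gripper": -0.4,"travel": [0,0,0],"roll": 0}
    - {"gripper": -0.4,"travel": [0,0,0],"roll": 0}
    - {"gripper": -0.4,"travel": [0,0,30],"roll": 0}
    - {"gripper": -0.4,"travel": [0,0,40],"roll": 0}
    - {"gripper": -0.4,"travel": [0,0,40],"roll": 0}
    - {"gripper": -0.4,"travel": [0,0,0],"roll": 0}
    - {"gripper": -0.4,"travel": [0,0,0],"roll": 0}

```text
t: 5.98
ee_pos: [0.4696, 0.0329, 0.2325]
tcp_rot: [3.004, 0.921, 0.001]
wrist_force: [-0.6, 0.3, -0.3]
finger_gap: 0.0278
gripper_force: 0.0
```

Run:
```python
from h import *
s=observe();w=read_camera('wrist');np.save('s3.npy',s,allow_pickle=True);cv2.imwrite('pics/w4f.png',w)
p=np.load('p.npy');c=calibration('wrist')
print(s['t'],s['ee_pos'],s['tcp_rot'],s['wrist_force'])
q=proj(world(p,pan(.1,.02)),c,s)[0];print(q)
x0,y0=(q-[65,80]).astype(int);print(x0,y0)
cv2.imwrite('pics/w4.png',cv2.resize(w[max(y0,0):y0+140,x0:x0+130],None,fx=4,fy=4,interpolation=cv2.INTER_CUBIC))
```

```text
5.975 [0.46958563 0.03291737 0.23253087] [3.00353559e+00 9.20817488e-01 8.69928059e-04] [-0.59124053  0.31155782 -0.2688321 ]
[323.16480146 225.95994076]
258 145
```

View pics/w4.png

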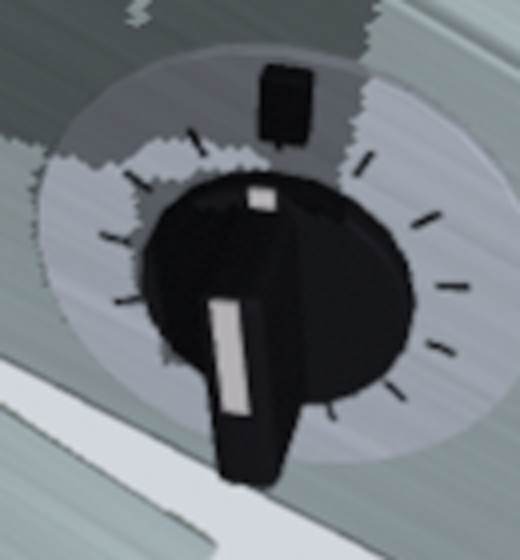

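The mark (262,199) sits near the tab (287,105), and all 11 ticks are visible. I'll use the ticks as an angular reference.

Run:
```python
from h import *
s=np.load('s3.npy',allow_pickle=True).item();c=calibration('wrist');p=np.load('p.npy')
px=lambda x,y:np.array([258+(x+.5)/4-.5,145+(y+.5)/4-.5])
T=[(270,397,0)] 
tk={243:(397,391),216:(441,347),189:(453,286),162:(427,219),135:(364,163),81:(196,142),54:(138,182),27:(115,237),0:(128,300)}
I=np.array([px(*v) for v in tk.values()])
pt=lambda q,h,a,r:proj(world(q[:3],np.array([pan(.1,h,dial2a(np.radians(x)),r) for x in np.atleast_1d(a)])),c,s)
f=lambda q:np.r_[(pt(q,.0042,list(tk),q[3])-I).ravel(),(q[2]-p[2])*50]
r=least_squares(f,[*p,.038]);q=r.x;print(p,q,np.abs(r.fun).max())
for nm,v,h in(('tab',(287,104),.010),('mark',(262,199),.012),('mark',(262,199),.015),('line end',(225,300),.042),('line in',(236,414),.042)):
    z=least_squares(lambda z:(pt(q,h,z[0],z[1]/1000)-px(*v)).ravel(),[110,30]).x;print(nm,h,z,np.radians(z[0]))
```

```text
[ 0.49846409 -0.06256661  0.09649729] [ 0.49686297 -0.06348305  0.08797445  0.03740285] 0.42614212596707657
tab 0.01 [111.57904697  48.62098985] 1.947421745782758
mark 0.012 [104.46010331  27.41002686] 1.8231727397215658
mark 0.015 [106.22982598  29.62884408] 1.8540602271568232
line end 0.042 [105.06350859  26.12853244] 1.8337041485419536
line in 0.042 [111.47802956  -3.13554128] 1.9456586593705767
```

The pointer lags the tab by about 0.1 rad, which is inside tolerance but close to its edge. I'll regrip a bit firmer and nudge it.

carry_out:
  series:
    - {"gripper": -0.4,"travel": [-1,0,-40],"roll": 0}
    - {"gripper": -0.4,"travel": [0,0,-40],"roll": 0}
    - {"gripper": -0.4,"travel": [0,0,-29],"roll": 0}
    - {"gripper": -0.4,"travel": [0,0,0],"roll": 0}
    - {"gripper": -0.8,"travel": [0,0,0],"roll": 0}
    - {"gripper": -0.8,"travel": [0,0,0],"roll": 0}
    - {"gripper": -0.8,"travel": [0,0,0],"roll": -2.5}
    - {"gripper": -0.8,"travel": [0,0,0],"roll": -2.5}
    - {"gripper": -0.8,"travel": [0,0,0],"roll": 0}
    - {"gripper": -0.8,"travel": [0,0,0],"roll": 0}
  grip_force: 20

```text
t: 7.28
ee_pos: [0.4678, 0.0345, 0.1243]
tcp_rot: [-3.038, -0.792, 0.001]
wrist_force: [-2.8, 4.4, -0.2]
finger_gap: 0.0143
gripper_force: 19.3
```

carry_out:
  series:
    - {"gripper": -0.4,"travel": [0,0,0],"roll": 0}
    - {"gripper": -0.4,"travel": [0,0,0],"roll": 0}
    - {"gripper": -0.4,"travel": [0,0,30],"roll": 0}
    - {"gripper": -0.4,"travel": [0,0,40],"roll": 0}
    - {"gripper": -0.4,"travel": [0,0,40],"roll": 0}
    - {"gripper": -0.4,"travel": [0,0,0],"roll": 0}
    - {"gripper": -0.4,"travel": [0,0,0],"roll": 0}

```text
t: 8.15
ee_pos: [0.4686, 0.0328, 0.2337]
tcp_rot: [3.041, 0.789, 0.001]
wrist_force: [-0.4, -0.0, -0.7]
finger_gap: 0.0279
gripper_force: 0.0
```

Run:
```python
from h import *
s=observe();w=read_camera('wrist');np.save('s4.npy',s,allow_pickle=True);cv2.imwrite('pics/w5f.png',w)
p=np.load('p.npy');c=calibration('wrist')
print(s['t'],s['ee_pos'],s['tcp_rot'],s['wrist_force'])
q=proj(world(p,pan(.1,.02)),c,s)[0]
x0,y0=(q-[65,80]).astype(int);print(x0,y0)
cv2.imwrite('pics/w5.png',cv2.resize(w[max(y0,0):y0+140,x0:x0+130],None,fx=4,fy=4,interpolation=cv2.INTER_CUBIC))
```

```text
8.15 [0.46857179 0.03275846 0.23368435] [3.04091284e+00 7.88735004e-01 1.15597296e-03] [-0.39039111 -0.03571106 -0.68094968]
257 144
```

View pics/w5.png

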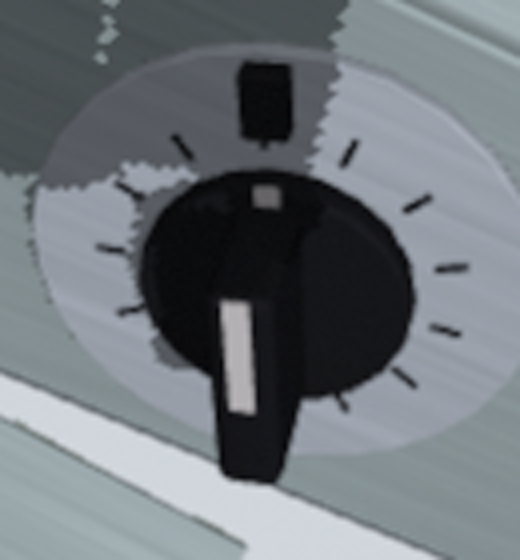

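The mark is now at (266,196), the tab at (265,101), and the line runs from (234,303) to (242,412). Now the same tick fit.

Run:
```python
from h import *
s=np.load('s4.npy',allow_pickle=True).item();c=calibration('wrist');p=np.load('p.npy')
px=lambda x,y:np.array([257+(x+.5)/4-.5,144+(y+.5)/4-.5])
tk={243:(404,378),216:(445,330),189:(452,267),162:(418,203),135:(349,152),81:(182,146),54:(130,190),27:(111,249),0:(131,310)}
I=np.array([px(*v) for v in tk.values()])
pt=lambda q,h,a,r:proj(world(q[:3],np.array([pan(.1,h,dial2a(np.radians(x)),r) for x in np.atleast_1d(a)])),c,s)
f=lambda q:np.r_[(pt(q,.0042,list(tk),q[3])-I).ravel(),(q[2]-p[2])*50]
r=least_squares(f,[*p,.038]);q=r.x;print(p,q,np.abs(r.fun).max())
for nm,v,h in(('tab',(265,101),.010),('mark',(266,196),.012),('mark',(266,196),.015),('line end',(234,301),.042)):
    z=least_squares(lambda z:(pt(q,h,z[0],z[1]/1000)-px(*v)).ravel(),[110,30]).x;print(nm,h,z)
print('start',world(q[:3],pan(-.1,.012)),world(p,pan(-.1,.012)))
```

```text
[ 0.49846409 -0.06256661  0.09649729] [ 0.49670171 -0.06344446  0.08652166  0.0374467 ] 0.49878173804395465
tab 0.01 [111.22298316  48.46435957]
mark 0.012 [110.73487926  27.83393101]
mark 0.015 [112.11247501  30.12057461]
line end 0.042 [110.82788652  26.14317361]
start [[ 0.49936553 -0.16358888  0.079892  ]] [[ 0.50212677 -0.16267947  0.079892  ]]
```

The dial is within 1° of the tab. Next I'll shut the gripper and go over the start button.

carry_out:
  series:
    - {"gripper": -1,"travel": [0.7,-40,0],"roll": -5}
    - {"gripper": -1,"travel": [0.7,-40,0],"roll": -5}
    - {"gripper": -1,"travel": [0.7,-40,0],"roll": -5}
    - {"gripper": -1,"travel": [0.7,-40,0],"roll": -5}
    - {"gripper": -1,"travel": [0.7,-39,0],"roll": -4}
    - {"gripper": -1,"travel": [0,0,-40],"roll": 0}
    - {"gripper": -1,"travel": [0,0,-30],"roll": 0}
    - {"gripper": -1,"travel": [0,0,-24],"roll": 0}
    - {"gripper": -1,"travel": [0,0,0],"roll": 0}

```text
t: 9.32
ee_pos: [0.4695, -0.1656, 0.137]
tcp_rot: [-3.138, -0.139, 0.01]
wrist_force: [-0.0, -0.1, 0.9]
finger_gap: 0.0005
gripper_force: 0.0
```

carry_out:
  series:
    - {"gripper": -1,"travel": [7.5,0.7,-13],"roll": 0}
    - {"gripper": -1,"travel": [5,0.5,-8.7],"roll": 0}
    - {"gripper": -1,"travel": [0,0,0],"roll": 0}

```text
t: 9.7
ee_pos: [0.4849, -0.1645, 0.1176]
tcp_rot: [-3.138, -0.141, 0.001]
wrist_force: [0.8, -0.5, 0.0]
finger_gap: 0.0005
gripper_force: 0.0
```

Run:
```python
from h import *
s=observe();print(s['t'],s['ee_pos'],s['tcp_rot'],s['wrist_force'],s['finger_gap'])
a=read_camera('side')[200:350,245:445]
cv2.imwrite('pics/s5.png',cv2.resize(a,None,fx=4,fy=4,interpolation=cv2.INTER_CUBIC))
```

```text
9.7 [ 0.48491848 -0.16446593  0.11759971] [-3.13840168e+00 -1.40878726e-01  7.27565444e-04] [ 0.78780432 -0.47631511  0.00588495] 0.0004781943635140899
```

View pics/s5.png

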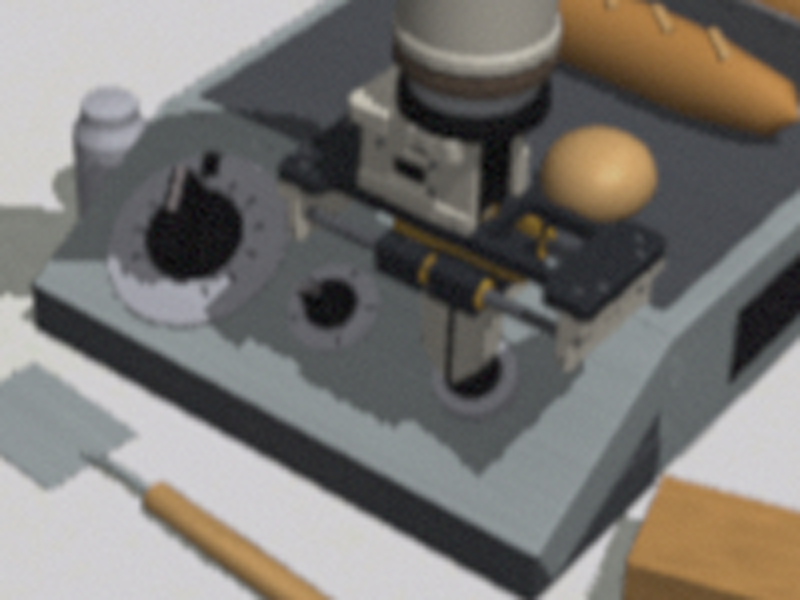

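The fingertips are right over the button cap near (475,370), clear of the roll and the small knob. I'll press in along the normal.

carry_out:
  series:
    - {"gripper": -1,"travel": [2,0.2,-3.5],"roll": 0}
    - {"gripper": -1,"travel": [2,0.2,-3.5],"roll": 0}
    - {"gripper": -1,"travel": [0,0,0],"roll": 0}

```text
t: 10.12
ee_pos: [0.4889, -0.1646, 0.1112]
tcp_rot: [3.138, 0.14, 0.001]
wrist_force: [-0.9, 0.6, 3.8]
finger_gap: 0.0003
gripper_force: 1.6
```

carry_out:
  series:
    - {"gripper": -1,"travel": [1,0.1,-1.7],"roll": 0}
    - {"gripper": -1,"travel": [1,0.1,-1.7],"roll": 0}
    - {"gripper": -1,"travel": [0,0,0],"roll": 0}

```text
t: 10.5
ee_pos: [0.4902, -0.1646, 0.1089]
tcp_rot: [-3.138, -0.139, 0.0]
wrist_force: [-7.1, 0.5, 18.6]
finger_gap: -0.0
gripper_force: 9.4
```

carry_out:
  series:
    - {"gripper": -1,"travel": [1,0.1,-1.7],"roll": 0}
    - {"gripper": -1,"travel": [0,0,0],"roll": 0}

```text
t: 10.75
ee_pos: [0.4905, -0.1646, 0.1083]
tcp_rot: [-3.137, -0.138, 0.002]
wrist_force: [-12.3, 1.9, 32.2]
finger_gap: 0.0003
gripper_force: 16.9
```

After the soft 4 N stretch the force rose to about 34 N along the normal, so the button is on its stop. Retreating.

carry_out:
  series:
    - {"gripper": -1,"travel": [-4,-0.4,7],"roll": 0}
    - {"gripper": -1,"travel": [-10,-1,17.3],"roll": 0}
    - {"gripper": -1,"travel": [-10,0,40],"roll": 0}
    - {"gripper": -1,"travel": [-30,0,50],"roll": 0}
    - {"gripper": -1,"travel": [-50,0,30],"roll": 0}
    - {"gripper": -1,"travel": [0,0,0],"roll": 0}
    - {"gripper": -1,"travel": [0,0,0],"roll": 0}

```text
t: 11.62
ee_pos: [0.3881, -0.165, 0.2503]
tcp_rot: [-3.138, -0.141, -0.003]
wrist_force: [-0.0, 0.1, -0.7]
finger_gap: 0.0006
gripper_force: 0.0
```

Run:
```python
from h import *
s=observe();print(s['t'],s['ee_pos'],s['wrist_force'])
a=read_camera('side')[200:350,245:445]
cv2.imwrite('pics/s6.png',cv2.resize(a,None,fx=4,fy=4,interpolation=cv2.INTER_CUBIC))
```

```text
11.625 [ 0.38814292 -0.1649603   0.25027295] [-0.01552913  0.05385628 -0.66283116]
```

View pics/s6.png

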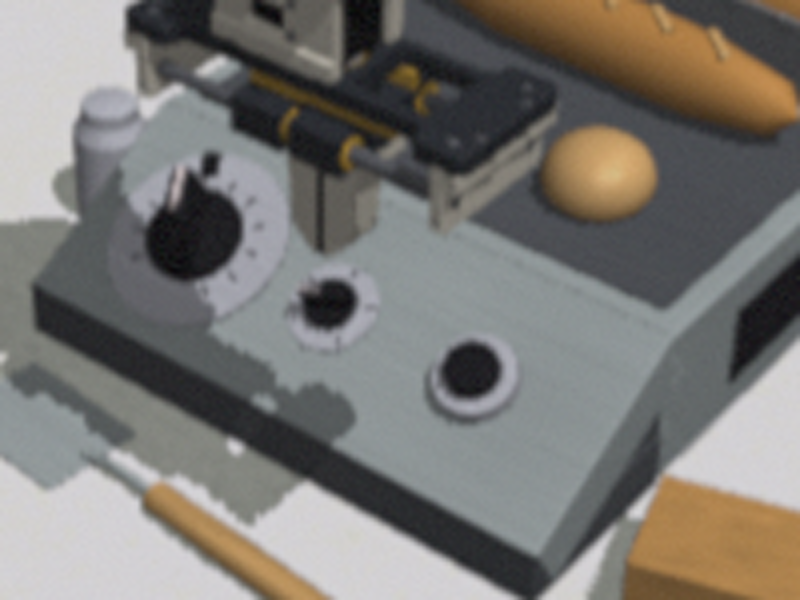

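The button is out again and the dial and tab are unchanged. Quick check that the press bottomed the cap and didn't just land on the collar: cap and collar heights from the first side view.

Run:
```python
from h import *
c=calibration('side');q=np.array([.4967,-.06344,.0865])
crop=lambda x,y:np.array((245+(x+.5)/5-.5,220+(y+.5)/4.8-.5))
off=crop(247,191)-proj(world(q,pan(.1,.004)),c)[0];off2=crop(418,272)-proj(world(q,pan(0,.003)),c)[0];print(off,off2)
for h in(.006,.01,.014,.018,.022): print(h,proj(world(q,pan(-.1,h)),c)[0]+2*off2-off)
print('cap',crop(590,347.5),'collar top',crop(597,354))
tip=world(q,pan(-.1,0))[0];d=np.array([.4905+.0095,-.1646,.0833])-tip;print('pressed contact h',d@world([0,0,q[2]],n)[0])
d=np.array([.4849+.0095,-.1645,.0926])-tip;print('free h',d@world([0,0,q[2]],n)[0])
```

```text
[0.208104   0.10010957] [ 0.48184882 -0.19892439]
0.006 [364.69202977 293.78559724]
0.01 [364.20635368 293.00641923]
0.014 [363.71808393 292.22307867]
0.018 [363.22719943 291.43554172]
0.022 [362.73367889 290.64377418]
cap [362.6 292. ] collar top [364.         293.35416667]
pressed contact h 0.014676685029817988
free h 0.02551569680110127
```

```bash
python3 -c "
from station import *
print(finish_job())"
```

```text
the job is handed in; nothing more can be done
None
```

The job is handed in: the heat dial points within about 1° of the tab, and the start button was pressed to its stop (inferred from force, about 34 N) and came out again; the tab, small knob and nearby things look unmoved, and no verdict was returned.

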